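# Put the garlic away in the push-latch drawer

### The job

Open the handleless drawer of the small wooden box by pressing its front gently until its push latch lets go and it springs out by itself, and put the garlic bulb into the drawer. Then push the drawer gently home until the latch catches again and it stays shut, flush with the box; never force it, and leave the other things on the worktop where they are.

Things in the scene. Friction and masses are not known exactly. Their poses are not given: they have to be found in the camera images.
- drawer_box: Plain light-wood box fixed to the worktop, 225 deep, 190 wide, 84 mm high (top board set back 32 mm), one inset drawer in its face towards the robot. Origin: foot of that face, mid-width; x points level into the box (the way the drawer closes), z up. A spice pot 84 mm high, 70 mm wide, stands on top, 180 mm behind the face, 45 mm to the left.
- drawer: The drawer; slides only along the box's x. Origin: middle of its front face's lower edge, 7 mm above the worktop; axes as the box's. Front 166 wide, 75 high, 12 thick, no handle; other walls 30 mm high. Latched, the front is flush with the box's face within 2 mm; sprung out, it stands 120 mm out. A spring pushes it outwards, about 6 N when shut, 2 N when out. Over 20 N spoils the latch.
- drawer_front (a point): Mid-width on the front face, 60 mm above the worktop (22 mm below its top edge). Press here with the fingertips. Pressed in till a rubber stop is felt and let go, a shut drawer springs out and an open one latches, each time anew; a press short of the stop changes nothing. The latch trips 1 mm before the stop, which lies 6 to 16 mm behind flush (varies) and adds some 6 N per mm to the spring.
- drawer_in (a point): Point on the drawer's inner floor (12 mm above the worktop), 63 mm behind the front face, in mid-width: the middle of the part that lies open when the drawer is out (about 108 mm between the front and the box's face, 150 mm wide). Moves with the drawer.
- garlic: The garlic bulb, about 56 mm wide and 56 mm high with its tip, 34 g, standing upright and loose on the worktop. Origin: centre of its underside; widest about 22 mm above it.
- shaker: Loose bystander: small glass shaker with a grey metal cap, 44 mm diameter, 90 mm high. Origin: centre of its underside. Must stay where it stands.
- tomato_tin: Loose bystander: food tin, 57 mm diameter, 72 mm high. Origin: centre of its underside. Must stay where it stands.
Not all that is in view belongs to the job. What is shaped like the garlic but green is not meant.

How it is judged:
On the way, in this order (a step that is already met when the one before it is completed fails the run):
1. the drawer is released and springs out (at least 100 mm) (x of drawer_front in the frame of drawer_box below -0.1 m), for 0.2 s.
2. the garlic lies in the open drawer, let go (x of drawer_front in the frame of drawer_box below -0.1 m and x of garlic in the frame of drawer between 0.012 and 0.15 m and y of garlic in the frame of drawer between -0.08 and 0.08 m and z of garlic in the frame of drawer between 0 and 0.062 m and contact force between each of the arm, the fingers and garlic below 0.05 N and contact force between garlic and drawer above 0.05 N and linear speed of garlic below 0.05 m/s), for 0.2 s.
At the end, for the whole second after the job is handed in: The drawer is latched shut by itself, its front flush with the box's face within 4 mm and at rest, with the garlic inside it (x of drawer_front in the frame of drawer_box between -0.004 and 0.004 m and linear speed of drawer below 0.01 m/s and x of garlic in the frame of drawer between 0.012 and 0.15 m and y of garlic in the frame of drawer between -0.08 and 0.08 m and z of garlic in the frame of drawer between 0 and 0.062 m); the robot touches nothing.
It fails at once if the drawer is pushed with more than 20 N (contact force between any of the fingers, the arm and drawer above 20 N).
It fails at once if the shaker is shifted by more than 20 mm or tipped (distance of shaker from where it was at the start of the episode above 0.02 m or angle between shaker's own z axis and vertical above 0.5 rad).
It fails at once if the tin is shifted by more than 20 mm or tipped (distance of tomato_tin from where it was at the start of the episode above 0.02 m or angle between tomato_tin's own z axis and vertical above 0.5 rad).
It also fails if it takes over 72 s, if anything falls off the work surface, if the arm or the gripper's body presses on something with over 40 N, if the wrist force passes 120 N, or if a joint passes its speed limit or range.

### The arm

A 6-joint arm with a two-finger parallel gripper is mounted at the origin on a cart in front of the work surface, level with it; the furniture and walls round the work are solid. World frame = base frame: x ahead of the robot, y to its left, z up, the work surface at z = 0. Lengths are in m, angles in rad, forces in N, time in s.
With the tool pointing down it reaches from about 0.325 to 0.775 m from the base axis. Payload 9.3 kg.
Tool frame: the origin (TCP) lies at the centre of the arm's flange, where the gripper is bolted on; the fingertips stand 173 mm ahead of it and the grasp point (between the pads) lies 155 mm ahead of it; z points along the fingers, y is the line along which they close (so a half turn about z gives the same grasp; the last joint's range is limited). The gripper opens to 85 mm and grips with 20 to 120 N. Pads are 22 mm wide; open, the fingers measure 114 mm over their backs; the gripper's body (76 mm by 85 mm) begins 54 mm behind the grasp point. The pads swing forward as they close: fully open they stand 13 mm farther back than shut.
Start: joints at [1.044, 0.259, 0.021, 1.334, 0, 1.418], TCP at [0.201, 0.512, 0.405] pointing down, gripper open.
Joint ranges: [-3.04, 3.04], [-0.91, 1.82], [-1.04, 1.36], [-1.92, 1.95], [-1.52, 1.45], [-3.14, 3.14]. Speed limits (rad/s): [2.22, 2.22, 2.79, 3.14, 3.14, 3.14].

### API

Orientations are given as a rotation vector (axis times angle).
In Python, from bench import readout, optics, job gives the robot as it stands. The module is installed in compiled form; this text tells all that it offers.
- The arm moves only by the tool carry_out, never from a script. Its argument "steps" is a list of rows, each an object of numbers: "dx", "dy", "dz": the shift along the tool's x, y, z scaled (see below); "rx", "ry", "rz": the turn, a rotation vector about the tool's x, y, z scaled (see below); "claw": the opening, from 0 (shut) to 1 (fully open). In form: [{"dx": .., "dy": .., "dz": .., "rx": .., "ry": .., "rz": .., "claw": ..}, ...]. A call has 1 to 20 rows; each row shifts and turns the commanded pose from where the row before left it, along the tool's axes as they then stand; what a row does not reach is not made up. The controller multiplies each number of a shift by 0.03 m and each number of a turn by 6 degrees. A row lasts 1/12 s, in which the tool goes at most 41.7 mm and 7.16 degrees, less where a joint would pass 70% of its speed; a pose out of reach is approached as far as the arm can. A call with a number of a shift or a turn outside -1 to 1 is refused whole. A call with a gripper value outside its range is refused whole. The fingers move at their own pace and stop on an object; "force" is the grip in N (left out, the last holds). Time passes only in rows, so rows that do not move let the fingers close. It gives the time, the measured TCP pose, the force, the opening and the grip force at its end, in the units of the state.
- readout.state(): the state, without advancing time (a new reading comes with each control period).
- optics.grab_frame(name): name is "scene" or "top"; returns the picture (400x640x3 uint8, blue, green, red); there is no depth.
- optics.get_calibration(name): a dict with "vertical_fov" (degrees; the focal length in pixels is half the picture's height over the tangent of half this angle, whatever the lens; pixels are square), "cx", "cy" (the principal point, pixels), "origin" and "rotation" of the camera in the world. Camera axes: x right, y down, z forward; pixel columns grow to the right and rows downward; lengths in m; the calibration is good to about 2 mm. A picture is of the moment at which its call begins. get_calibration takes no time and is no camera call.
- job.sign_off(): hands the job in; it is judged then, once.
The state is a dict: "time": time; "joint_pos": joint angles; "qd": joint speeds; "joint_torque": joint torques, N m; "eef_pos": TCP position; "tcp_rot": TCP orientation; "ft_force": force on the tool from outside, world axes, zero at the start; "ft_torque": the same for the moment, N m; "grip_width": finger opening in m; "grasp_force": force on a finger pad.
Only numpy, scipy, OpenCV 4.12 (cv2) and the standard library are available. Lean on these libraries where they do the work, as an engineer would, in place of code of your own. Each camera call takes 0.05 s, during which the arm holds its last target. There are 200 camera calls.

## Working session

There is one attempt and no reset: what is moved stays moved. The work goes in short steps, Python scripts to look and compute and a tool call to move; the robot and the scene stay as the last step left them, time stands still between calls to the robot, and variables do not carry over. Pictures are saved under pics/ and viewed, at most 10 in all, crops included, and the job is handed in when it is done.

Besides the shell and the picture viewer there is one more tool, called after "Call:" as name(argument=value, ...), one argument or row to a line, values as JSON. carry_out: Moves the arm, as the interface text tells. Its arguments: {"type":"object","properties":{"steps":{"type":"array","items":{"type":"object","properties":{"dx":{"type":"number","minimum":-1,"maximum":1},"dy":{"type":"number","minimum":-1,"maximum":1},"dz":{"type":"number","minimum":-1,"maximum":1},"rx":{"type":"number","minimum":-1,"maximum":1},"ry":{"type":"number","minimum":-1,"maximum":1},"rz":{"type":"number","minimum":-1,"maximum":1},"claw":{"type":"number"}}}},"force":{"type":"number"}},"required":["steps"]}

```bash
mkdir -p pics
python3 - <<'E'
from bench import readout, optics
import cv2, numpy as np
for n in ("scene","top"):
    cv2.imwrite(f"pics/{n}0.png",optics.grab_frame(n)); c=optics.get_calibration(n); print(n,{k:np.round(v,4).tolist() if not isinstance(v,str) else v for k,v in c.items()})
print(readout.state())
E
```

```text
scene {'vertical_fov': 55.489, 'cx': 313.5811, 'cy': 200.0177, 'origin': [0.6414, 0.8665, 0.5877], 'rotation': [-0.1281, -2.7336, 1.5022]}
top {'vertical_fov': 45.7987, 'cx': 325.475, 'cy': 197.3637, 'origin': [0.3429, 0.0222, 1.2344], 'rotation': [-2.2207, 1.9903, -0.2082]}
{'time': 0.1, 'joint_pos': array([ 1.04439591e+00,  2.59146858e-01,  2.08294806e-02,  1.33372919e+00,
       -1.76931844e-06,  1.41818395e+00]), 'qd': array([ 0.00109983, -0.00359483,  0.00026425,  0.00068462, -0.00032053,
        0.00096361]), 'joint_torque': array([ 5.27663637e-03, -5.56692660e+01,  3.45070875e+01,  1.16835078e-02,
       -1.80897378e-04,  7.91403124e-06]), 'eef_pos': array([0.20081436, 0.51197388, 0.40411733]), 'tcp_rot': array([-5.83655598e-01, -3.08647724e+00,  1.85245042e-03]), 'ft_force': array([-0.75410321, -0.6015771 ,  0.00385442]), 'ft_torque': array([-0.05939402,  0.01553422,  0.04109214]), 'grasp_force': 0.0, 'grip_width': 0.08540579075770244}
```

View pics/scene0.png

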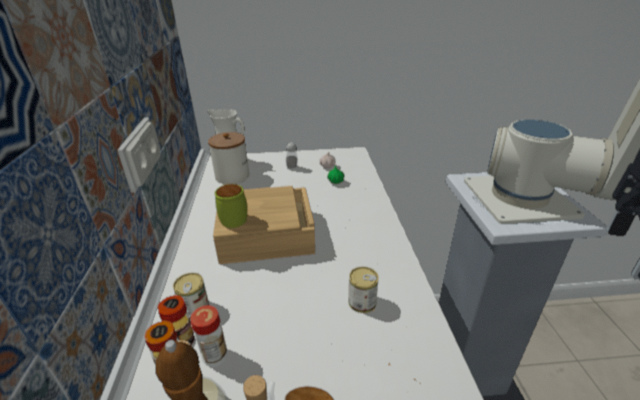

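View pics/top0.png

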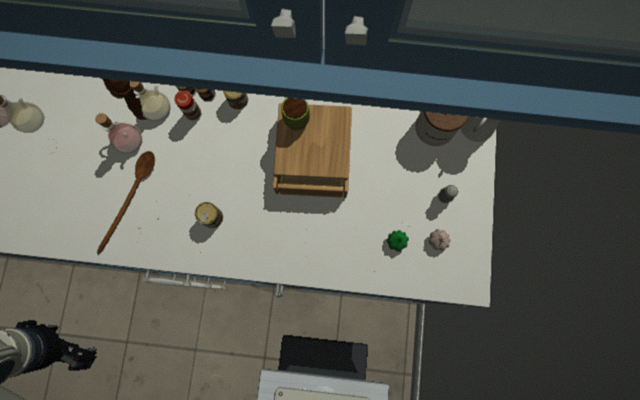

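The scene view shows the box around (265,225), garlic (327,160), green decoy (336,176), shaker (291,155) and tin (363,288). In the top view, the box face runs about (275,190)–(348,192), with the garlic at (439,240), decoy (398,240), shaker (447,193) and tin (208,214). I'll zoom in on the box and garlic.

```bash
cat > h.py <<'E'
import numpy as np, cv2
from bench import optics, readout
from scipy.spatial.transform import Rotation as R
def ray(n,u,v):
    c=optics.get_calibration(n); f=200/np.tan(np.radians(c["vertical_fov"])/2)
    r=np.array(c["rotation"]); M=R.from_rotvec(r).as_matrix() if r.shape==(3,) else r
    return np.array(c["origin"]), M@np.array([(u-c["cx"])/f,(v-c["cy"])/f,1.])
def plane(n,u,v,z):
    o,d=ray(n,u,v); return o+d*(z-o[2])/d[2]
def tri(a,b):
    (o1,d1),(o2,d2)=ray("scene",*a),ray("top",*b)
    s=np.linalg.lstsq(np.c_[d1,-d2],o2-o1,rcond=None)[0]
    p,q=o1+s[0]*d1,o2+s[1]*d2; return (p+q)/2,np.linalg.norm(p-q)
def zoom(im,x,y,w,h,k): return cv2.resize(im[y:y+h,x:x+w],None,fx=k,fy=k,interpolation=cv2.INTER_CUBIC)
E
python3 - <<'E'
from h import *
t=cv2.imread("pics/top0.png"); s=cv2.imread("pics/scene0.png")
a=zoom(t,260,160,100,50,8); b=np.hstack([zoom(t,380,170,100,90,3),zoom(s,210,130,150,90,3)])
b=b[:, :750]; c=np.zeros((270,800,3),np.uint8); c[:,:b.shape[1]]=b
cv2.imwrite("pics/z0.png",np.vstack([a[:330],c]))
# garlic centroid : pinkish vs white worktop
hsv=cv2.cvtColor(t,cv2.COLOR_BGR2HSV); r=hsv[222:258,420:460]; 
m=((r[...,1]>45)&(r[...,2]>70)).astype(np.uint8); n,l,st,ce=cv2.connectedComponentsWithStats(m); print(st[1:],ce[1:]+[420,222])
E
```

```text
[[ 10   8  20  19 202]] [[439.91089109 238.21782178]]
```

View pics/z0.png

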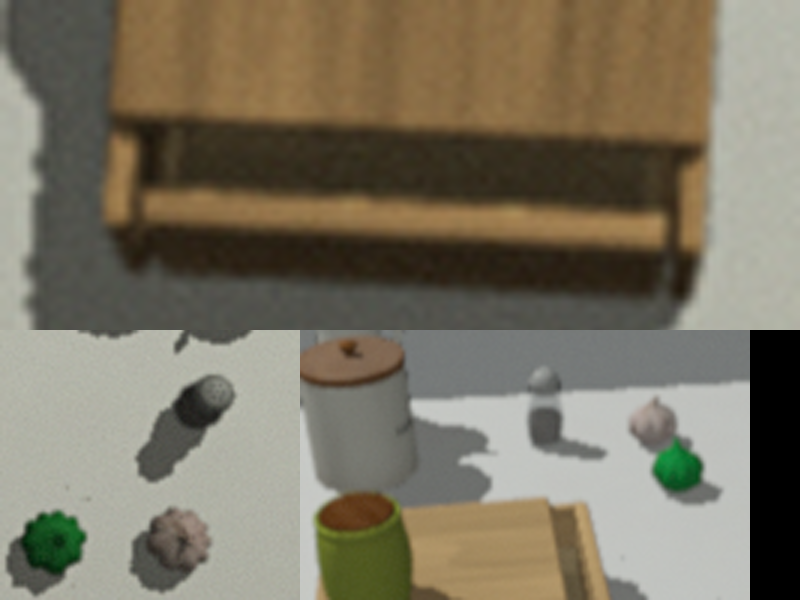

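The crop shows the box's front top corners at top-view pixels (273.1,187.7) and (347.8,191.2). The garlic's centre is at (440,240) in the top view and (327.7,161) in the scene view.

Run:
```python
from h import *
L=plane("top",273.1,187.7,.084);Rr=plane("top",347.8,191.2,.084)
print("corners",L,Rr,np.linalg.norm(L-Rr)); d=(L-Rr)[:2]; yaw=np.arctan2(-d[0],d[1]); print("yaw box x dir",np.degrees(yaw),"origin",(L+Rr)/2)
print("back",plane("top",280,106,.084),plane("top",351.5,107,.084))
print("garlic", plane("top",440,239.5,.022), tri((327.7,161),(440,240)), plane("top",440.5,241.5,.056))
print("decoy",plane("top",398,240,.022),"shaker cap",plane("top",449,190,.09),"tin",plane("top",208,212,.072))
print("toolR",R.from_rotvec(readout.state()["tcp_rot"]).as_matrix().round(3))
```

```text
corners [0.59267241 0.1785982  0.084     ] [ 0.60413761 -0.0073754   0.084     ] 0.18632667377480253
yaw box x dir 3.527797698894641 origin [0.59840501 0.0856114  0.084     ]
back [0.80960173 0.189357   0.084     ] [0.82715233 0.00526309 0.084     ]
garlic [ 0.5176021 -0.2571021  0.022    ] (array([ 0.51595278, -0.25737349,  0.02054763]), np.float64(0.0011521370321311663)) [ 0.50783582 -0.25080972  0.056     ]
decoy [ 0.50453638 -0.14989582  0.022     ] shaker cap [ 0.63323643 -0.25628741  0.09      ] tin [0.5159681  0.33321641 0.072     ]
toolR [[-0.931  0.365 -0.001]
 [ 0.365  0.931 -0.001]
 [ 0.    -0.001 -1.   ]]
```

Call:
carry_out(
  steps=[
    {"rz": -0.83,"dz": 0.5,"claw": 0},
    {"rz": -0.83,"dz": 0.5,"claw": 0},
    {"rz": -0.83,"dz": 0.5,"claw": 0},
    {"rz": -0.83,"dz": 0.5,"claw": 0},
    {"rz": -0.83,"dz": 0.5,"claw": 0},
    {"dx": -0.69,"dy": -1,"claw": 0},
    {"dx": -0.69,"dy": -1,"claw": 0},
    {"dx": -0.69,"dy": -1,"claw": 0},
    {"dx": -0.69,"dy": -1,"claw": 0},
    {"dx": -0.69,"dy": -1,"claw": 0},
    {"dx": -0.69,"dy": -1,"claw": 0},
    {"dx": -0.69,"dy": -1,"claw": 0},
    {"dx": -0.69,"dy": -1,"claw": 0},
    {"dx": -0.69,"dy": -1,"claw": 0},
    {"dx": -0.69,"dy": -1,"claw": 0},
    {"dx": -0.69,"dy": -1,"claw": 0},
    {"dx": -0.69,"dy": -1,"claw": 0},
    {"dx": -0.69,"dy": -1,"claw": 0},
    {"dx": -0.69,"dy": -1,"claw": 0},
    {"claw": 0},
  ],
)

```text
validation failed for argument at $.st...
```

Call:
carry_out(
  steps=[
    {"dx": 0.0,"dy": 0.0,"dz": 0.5,"rx": 0.0,"ry": 0.0,"rz": -0.83,"claw": 0.0},
  ],
)

```text
time: 0.18
eef_pos: [0.201, 0.5123, 0.3914]
tcp_rot: [0.451, 3.108, 0.005]
ft_force: [0.5, 0.0, -0.9]
grip_width: 0.0754
grasp_force: 0.0
```

Call:
carry_out(
  steps=[
    {"dx": 0,"dy": 0,"dz": 0.5,"rx": 0,"ry": 0,"rz": -0.83,"claw": 0},
    {"dx": 0,"dy": 0,"dz": 0.5,"rx": 0,"ry": 0,"rz": -0.83,"claw": 0},
    {"dx": 0,"dy": 0,"dz": 0.5,"rx": 0,"ry": 0,"rz": -0.83,"claw": 0},
    {"dx": 0,"dy": 0,"dz": 0.5,"rx": 0,"ry": 0,"rz": -0.83,"claw": 0},
    {"dx": -0.69,"dy": -1,"dz": 0,"rx": 0,"ry": 0,"rz": 0,"claw": 0},
    {"dx": -0.69,"dy": -1,"dz": 0,"rx": 0,"ry": 0,"rz": 0,"claw": 0},
    {"dx": -0.69,"dy": -1,"dz": 0,"rx": 0,"ry": 0,"rz": 0,"claw": 0},
    {"dx": -0.69,"dy": -1,"dz": 0,"rx": 0,"ry": 0,"rz": 0,"claw": 0},
    {"dx": -0.69,"dy": -1,"dz": 0,"rx": 0,"ry": 0,"rz": 0,"claw": 0},
    {"dx": -0.69,"dy": -1,"dz": 0,"rx": 0,"ry": 0,"rz": 0,"claw": 0},
    {"dx": -0.69,"dy": -1,"dz": 0,"rx": 0,"ry": 0,"rz": 0,"claw": 0},
    {"dx": -0.69,"dy": -1,"dz": 0,"rx": 0,"ry": 0,"rz": 0,"claw": 0},
    {"dx": -0.69,"dy": -1,"dz": 0,"rx": 0,"ry": 0,"rz": 0,"claw": 0},
    {"dx": -0.69,"dy": -1,"dz": 0,"rx": 0,"ry": 0,"rz": 0,"claw": 0},
    {"dx": -0.69,"dy": -1,"dz": 0,"rx": 0,"ry": 0,"rz": 0,"claw": 0},
    {"dx": -0.69,"dy": -1,"dz": 0,"rx": 0,"ry": 0,"rz": 0,"claw": 0},
    {"dx": -0.69,"dy": -1,"dz": 0,"rx": 0,"ry": 0,"rz": 0,"claw": 0},
    {"dx": 0,"dy": 0,"dz": 0,"rx": 0,"ry": 0,"rz": 0,"claw": 0},
  ],
)

```text
time: 1.68
eef_pos: [0.4964, 0.135, 0.3291]
tcp_rot: [-0.088, 3.139, -0.002]
ft_force: [-0.4, 0.7, 0.3]
grip_width: -0.0
grasp_force: 0.0
```

Call:
carry_out(
  steps=[
    {"dx": -0.64,"dy": -0.92,"dz": 0,"rx": 0,"ry": 0,"rz": 0,"claw": 0},
    {"dx": -0.64,"dy": -0.92,"dz": 0,"rx": 0,"ry": 0,"rz": 0,"claw": 0},
    {"dx": 0,"dy": 0,"dz": 0.84,"rx": 0,"ry": 0,"rz": 0,"claw": 0},
    {"dx": 0,"dy": 0,"dz": 0.84,"rx": 0,"ry": 0,"rz": 0,"claw": 0},
    {"dx": 0,"dy": 0,"dz": 0.84,"rx": 0,"ry": 0,"rz": 0,"claw": 0},
    {"dx": 0,"dy": 0,"dz": 0.84,"rx": 0,"ry": 0,"rz": 0,"claw": 0},
    {"dx": -0.5,"dy": 0,"dz": 0,"rx": 0,"ry": 0,"rz": 0,"claw": 0},
    {"dx": -0.5,"dy": 0,"dz": 0,"rx": 0,"ry": 0,"rz": 0,"claw": 0},
    {"dx": 0,"dy": 0,"dz": 0,"rx": 0,"ry": 0,"rz": 0,"claw": 0},
    {"dx": 0,"dy": 0,"dz": 0,"rx": 0,"ry": 0,"rz": 0,"claw": 0},
  ],
)

```text
time: 2.52
eef_pos: [0.5648, 0.0883, 0.2283]
tcp_rot: [0.096, -3.139, -0.0]
ft_force: [-0.5, -0.8, -1.0]
grip_width: -0.0003
grasp_force: 0.0
```

Run:
```python
from h import *
print(readout.state()["eef_pos"],readout.state()["ft_force"])
s=optics.grab_frame("scene");t=optics.grab_frame("top")
cv2.imwrite("pics/z1.png",np.hstack([zoom(s,200,120,160,150,2.5),zoom(t,260,130,100,94,4)]))
```

```text
[0.56477977 0.08831622 0.22830847] [-0.49105153 -0.84230307 -0.96883004]Traceback (most recent call last):
  File "<stdin>", line 4, in <module>
    return _nx.concatenate(arrs, 1, dtype=dtype, casting=casting)
           ~~~~~~~~~~~~~~~^^^^^^^^^^^^^^^^^^^^^^^^^^^^^^^^^^^^^^^
ValueError: all the input array dimensions except for the concatenation axis must match exactly, but along dimension 0, the array at index 0 has size 375 and the array at index 1 has size 376
```

Call:
carry_out(
  steps=[
    {"dx": -0.2,"dy": 0,"dz": 0,"rx": 0,"ry": 0,"rz": 0,"claw": 0},
    {"dx": -0.2,"dy": 0,"dz": 0,"rx": 0,"ry": 0,"rz": 0,"claw": 0},
    {"dx": -0.1,"dy": 0,"dz": 0,"rx": 0,"ry": 0,"rz": 0,"claw": 0},
    {"dx": -0.1,"dy": 0,"dz": 0,"rx": 0,"ry": 0,"rz": 0,"claw": 0},
    {"dx": 0,"dy": 0,"dz": 0,"rx": 0,"ry": 0,"rz": 0,"claw": 0},
  ],
)

```text
time: 3.03
eef_pos: [0.5833, 0.0892, 0.2289]
tcp_rot: [-0.095, 3.14, 0.0]
ft_force: [0.3, -0.5, 0.3]
grip_width: -0.0001
grasp_force: 0.0
```

Call:
carry_out(
  steps=[
    {"dx": -0.07,"dy": 0,"dz": 0,"rx": 0,"ry": 0,"rz": 0,"claw": 0},
    {"dx": 0,"dy": 0,"dz": 0,"rx": 0,"ry": 0,"rz": 0,"claw": 0},
  ],
)

```text
time: 3.2
eef_pos: [0.585, 0.0893, 0.2288]
tcp_rot: [-0.095, 3.14, -0.0]
ft_force: [0.3, -1.3, 0.5]
grip_width: 0.0001
grasp_force: 0.0
```

Call:
carry_out(
  steps=[
    {"dx": -0.07,"dy": 0,"dz": 0,"rx": 0,"ry": 0,"rz": 0,"claw": 0},
    {"dx": 0,"dy": 0,"dz": 0,"rx": 0,"ry": 0,"rz": 0,"claw": 0},
  ],
)

```text
time: 3.37
eef_pos: [0.5871, 0.0895, 0.2289]
tcp_rot: [-0.095, 3.14, -0.0]
ft_force: [0.8, 0.5, 0.4]
grip_width: -0.0002
grasp_force: 0.0
```

Call:
carry_out(
  steps=[
    {"dx": -0.07,"dy": 0,"dz": 0,"rx": 0,"ry": 0,"rz": 0,"claw": 0},
    {"dx": 0,"dy": 0,"dz": 0,"rx": 0,"ry": 0,"rz": 0,"claw": 0},
  ],
)

```text
time: 3.53
eef_pos: [0.5889, 0.0896, 0.2288]
tcp_rot: [0.095, -3.139, 0.0]
ft_force: [-1.3, -1.1, 1.4]
grip_width: -0.0002
grasp_force: 0.9
```

Call:
carry_out(
  steps=[
    {"dx": -0.07,"dy": 0,"dz": 0,"rx": 0,"ry": 0,"rz": 0,"claw": 0},
    {"dx": 0,"dy": 0,"dz": 0,"rx": 0,"ry": 0,"rz": 0,"claw": 0},
  ],
)

```text
time: 3.7
eef_pos: [0.5906, 0.0897, 0.2288]
tcp_rot: [0.095, -3.138, 0.0]
ft_force: [-5.4, -0.7, 4.1]
grip_width: -0.0002
grasp_force: 2.8
```

Call:
carry_out(
  steps=[
    {"dx": -0.07,"dy": 0,"dz": 0,"rx": 0,"ry": 0,"rz": 0,"claw": 0},
    {"dx": 0,"dy": 0,"dz": 0,"rx": 0,"ry": 0,"rz": 0,"claw": 0},
  ],
)

```text
time: 3.87
eef_pos: [0.5927, 0.0899, 0.2288]
tcp_rot: [0.095, -3.138, 0.0]
ft_force: [-6.1, -1.1, 5.4]
grip_width: 0.0002
grasp_force: 2.9
```

Call:
carry_out(
  steps=[
    {"dx": -0.05,"dy": 0,"dz": 0,"rx": 0,"ry": 0,"rz": 0,"claw": 0},
    {"dx": 0,"dy": 0,"dz": 0,"rx": 0,"ry": 0,"rz": 0,"claw": 0},
  ],
)

```text
time: 4.03
eef_pos: [0.5941, 0.0899, 0.2288]
tcp_rot: [0.095, -3.138, 0.0]
ft_force: [-5.5, -0.9, 4.7]
grip_width: -0.0001
grasp_force: 2.9
```

Call:
carry_out(
  steps=[
    {"dx": -0.04,"dy": 0,"dz": 0,"rx": 0,"ry": 0,"rz": 0,"claw": 0},
    {"dx": 0,"dy": 0,"dz": 0,"rx": 0,"ry": 0,"rz": 0,"claw": 0},
  ],
)

```text
time: 4.2
eef_pos: [0.5952, 0.09, 0.2288]
tcp_rot: [0.095, -3.138, 0.0]
ft_force: [-5.3, -0.2, 3.3]
grip_width: -0.0002
grasp_force: 2.9
```

Call:
carry_out(
  steps=[
    {"dx": -0.04,"dy": 0,"dz": 0,"rx": 0,"ry": 0,"rz": 0,"claw": 0},
    {"dx": 0,"dy": 0,"dz": 0,"rx": 0,"ry": 0,"rz": 0,"claw": 0},
  ],
)

```text
time: 4.37
eef_pos: [0.5964, 0.0901, 0.2288]
tcp_rot: [0.095, -3.138, 0.0]
ft_force: [-7.0, -0.6, 4.2]
grip_width: -0.0002
grasp_force: 2.9
```

Call:
carry_out(
  steps=[
    {"dx": -0.04,"dy": 0,"dz": 0,"rx": 0,"ry": 0,"rz": 0,"claw": 0},
    {"dx": 0,"dy": 0,"dz": 0,"rx": 0,"ry": 0,"rz": 0,"claw": 0},
  ],
)

```text
time: 4.53
eef_pos: [0.5976, 0.0901, 0.2288]
tcp_rot: [0.095, -3.138, 0.0]
ft_force: [-5.9, -0.7, 3.5]
grip_width: 0.0001
grasp_force: 2.9
```

Call:
carry_out(
  steps=[
    {"dx": -0.04,"dy": 0,"dz": 0,"rx": 0,"ry": 0,"rz": 0,"claw": 0},
    {"dx": 0,"dy": 0,"dz": 0,"rx": 0,"ry": 0,"rz": 0,"claw": 0},
  ],
)

```text
time: 4.7
eef_pos: [0.5988, 0.0902, 0.2288]
tcp_rot: [0.095, -3.138, 0.0]
ft_force: [-6.5, -0.3, 3.0]
grip_width: -0.0
grasp_force: 3.0
```

Call:
carry_out(
  steps=[
    {"dx": -0.04,"dy": 0,"dz": 0,"rx": 0,"ry": 0,"rz": 0,"claw": 0},
    {"dx": 0,"dy": 0,"dz": 0,"rx": 0,"ry": 0,"rz": 0,"claw": 0},
  ],
)

```text
time: 4.87
eef_pos: [0.6, 0.0903, 0.2288]
tcp_rot: [0.095, -3.138, 0.0]
ft_force: [-5.9, -0.6, 4.2]
grip_width: 0.0001
grasp_force: 3.2
```

Call:
carry_out(
  steps=[
    {"dx": -0.04,"dy": 0,"dz": 0,"rx": 0,"ry": 0,"rz": 0,"claw": 0},
    {"dx": 0,"dy": 0,"dz": 0,"rx": 0,"ry": 0,"rz": 0,"claw": 0},
  ],
)

```text
time: 5.03
eef_pos: [0.6006, 0.0904, 0.2288]
tcp_rot: [0.095, -3.137, 0.001]
ft_force: [-10.2, -2.2, 7.6]
grip_width: 0.0
grasp_force: 5.0
```

Call:
carry_out(
  steps=[
    {"dx": 1,"dy": 0,"dz": 0,"rx": 0,"ry": 0,"rz": 0,"claw": 0},
    {"dx": 1,"dy": 0,"dz": 0,"rx": 0,"ry": 0,"rz": 0,"claw": 0},
    {"dx": 1,"dy": 0,"dz": 0,"rx": 0,"ry": 0,"rz": 0,"claw": 0},
    {"dx": 1,"dy": 0,"dz": 0,"rx": 0,"ry": 0,"rz": 0,"claw": 0},
    {"dx": 1,"dy": 0,"dz": 0,"rx": 0,"ry": 0,"rz": 0,"claw": 0},
    {"dx": 1,"dy": 0,"dz": 0,"rx": 0,"ry": 0,"rz": 0,"claw": 0},
    {"dx": 0,"dy": 0,"dz": -1,"rx": 0,"ry": 0,"rz": 0,"claw": 0},
    {"dx": 0,"dy": 0,"dz": -1,"rx": 0,"ry": 0,"rz": 0,"claw": 0},
    {"dx": 0,"dy": 0,"dz": -1,"rx": 0,"ry": 0,"rz": 0,"claw": 1},
    {"dx": 0,"dy": 0,"dz": 0,"rx": 0,"ry": 0,"rz": 0,"claw": 1},
  ],
)

```text
time: 5.87
eef_pos: [0.4232, 0.0795, 0.324]
tcp_rot: [-0.095, 3.132, -0.0]
ft_force: [0.3, 0.0, -0.2]
grip_width: 0.0236
grasp_force: 0.0
```

Run:
```python
from h import *
s=optics.grab_frame("scene");t=optics.grab_frame("top")
cv2.imwrite("pics/t1.png",t);cv2.imwrite("pics/s1.png",s)
cv2.imwrite("pics/z1.png",np.hstack([zoom(s,200,120,160,150,2),zoom(t,260,150,110,75,4)]))
```

```text
(no output)
```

View pics/z1.png

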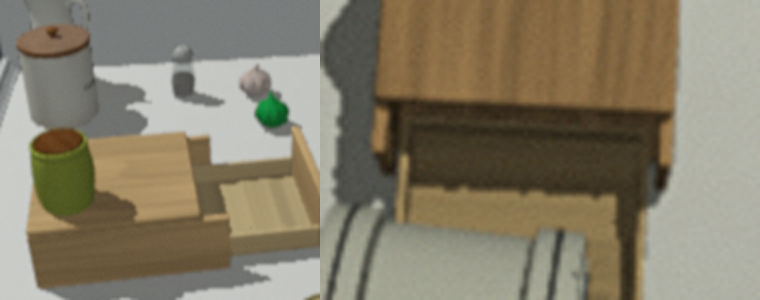

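The drawer stands open in both views, and the garlic and decoy haven't moved. Next I move over the garlic.

Call:
carry_out(
  steps=[
    {"dx": -0.2,"dy": -0.95,"dz": 0,"rx": 0,"ry": 0,"rz": 0,"claw": 1},
    {"dx": -0.2,"dy": -0.95,"dz": 0,"rx": 0,"ry": 0,"rz": 0,"claw": 1},
    {"dx": -0.2,"dy": -0.95,"dz": 0,"rx": 0,"ry": 0,"rz": 0,"claw": 1},
    {"dx": -0.2,"dy": -0.95,"dz": 0,"rx": 0,"ry": 0,"rz": 0,"claw": 1},
    {"dx": -0.2,"dy": -0.95,"dz": 0,"rx": 0,"ry": 0,"rz": 0,"claw": 1},
    {"dx": -0.2,"dy": -0.95,"dz": 0,"rx": 0,"ry": 0,"rz": 0,"claw": 1},
    {"dx": -0.2,"dy": -0.95,"dz": 0,"rx": 0,"ry": 0,"rz": 0,"claw": 1},
    {"dx": -0.2,"dy": -0.95,"dz": 0,"rx": 0,"ry": 0,"rz": 0,"claw": 1},
    {"dx": -0.2,"dy": -0.95,"dz": 0,"rx": 0,"ry": 0,"rz": 0,"claw": 1},
    {"dx": -0.2,"dy": -0.95,"dz": 0,"rx": 0,"ry": 0,"rz": 0,"claw": 1},
    {"dx": -0.2,"dy": -0.95,"dz": 0,"rx": 0,"ry": 0,"rz": 0,"claw": 1},
    {"dx": -0.2,"dy": -0.95,"dz": 0,"rx": 0,"ry": 0,"rz": 0,"claw": 1},
    {"dx": 0,"dy": 0,"dz": 0,"rx": 0,"ry": 0,"rz": 0,"claw": 1},
    {"dx": 0,"dy": 0,"dz": 0,"rx": 0,"ry": 0,"rz": 0,"claw": 1},
  ],
)

```text
time: 7.13
eef_pos: [0.5148, -0.2588, 0.3168]
tcp_rot: [0.092, -3.138, -0.003]
ft_force: [-0.5, 0.7, 0.1]
grip_width: 0.0853
grasp_force: 0.0
```

Call:
carry_out(
  steps=[
    {"dx": -0.04,"dy": 0.06,"dz": 0.9,"rx": 0,"ry": 0,"rz": 0,"claw": 1},
    {"dx": 0,"dy": 0,"dz": 0.9,"rx": 0,"ry": 0,"rz": 0,"claw": 1},
    {"dx": 0,"dy": 0,"dz": 0.9,"rx": 0,"ry": 0,"rz": 0,"claw": 1},
    {"dx": 0,"dy": 0,"dz": 0.9,"rx": 0,"ry": 0,"rz": 0,"claw": 1},
    {"dx": 0,"dy": 0,"dz": 0.6,"rx": 0,"ry": 0,"rz": 0,"claw": 1},
    {"dx": 0,"dy": 0,"dz": 0.4,"rx": 0,"ry": 0,"rz": 0,"claw": 1},
    {"dx": 0,"dy": 0,"dz": 0,"rx": 0,"ry": 0,"rz": 0,"claw": 1},
    {"dx": 0,"dy": 0,"dz": 0,"rx": 0,"ry": 0,"rz": 0,"claw": 0.5},
    {"dx": 0,"dy": 0,"dz": 0,"rx": 0,"ry": 0,"rz": 0,"claw": 0.4},
    {"dx": 0,"dy": 0,"dz": 0,"rx": 0,"ry": 0,"rz": 0,"claw": 0.3},
    {"dx": 0,"dy": 0,"dz": 0,"rx": 0,"ry": 0,"rz": 0,"claw": 0.3},
    {"dx": 0,"dy": 0,"dz": 0,"rx": 0,"ry": 0,"rz": 0,"claw": 0.3},
    {"dx": 0,"dy": 0,"dz": 0,"rx": 0,"ry": 0,"rz": 0,"claw": 0.3},
    {"dx": 0,"dy": 0,"dz": 0,"rx": 0,"ry": 0,"rz": 0,"claw": 0.3},
  ],
  force=20,
)

```text
time: 8.3
eef_pos: [0.5161, -0.2555, 0.1822]
tcp_rot: [-0.096, 3.138, -0.001]
ft_force: [-1.2, 3.7, 6.2]
grip_width: 0.0533
grasp_force: 20.6
```

Call:
carry_out(
  steps=[
    {"dx": 0,"dy": 0,"dz": -0.9,"rx": 0,"ry": 0,"rz": 0,"claw": 0.3},
    {"dx": 0,"dy": 0,"dz": -0.9,"rx": 0,"ry": 0,"rz": 0,"claw": 0.3},
    {"dx": 0,"dy": 0,"dz": -0.9,"rx": 0,"ry": 0,"rz": 0,"claw": 0.3},
    {"dx": 0,"dy": 0,"dz": -0.9,"rx": 0,"ry": 0,"rz": 0,"claw": 0.3},
    {"dx": -0.13,"dy": 0.93,"dz": 0,"rx": 0,"ry": 0,"rz": 0,"claw": 0.3},
    {"dx": -0.13,"dy": 0.93,"dz": 0,"rx": 0,"ry": 0,"rz": 0,"claw": 0.3},
    {"dx": -0.13,"dy": 0.93,"dz": 0,"rx": 0,"ry": 0,"rz": 0,"claw": 0.3},
    {"dx": -0.13,"dy": 0.93,"dz": 0,"rx": 0,"ry": 0,"rz": 0,"claw": 0.3},
    {"dx": -0.13,"dy": 0.93,"dz": 0,"rx": 0,"ry": 0,"rz": 0,"claw": 0.3},
    {"dx": -0.13,"dy": 0.93,"dz": 0,"rx": 0,"ry": 0,"rz": 0,"claw": 0.3},
    {"dx": -0.13,"dy": 0.93,"dz": 0,"rx": 0,"ry": 0,"rz": 0,"claw": 0.3},
    {"dx": -0.13,"dy": 0.93,"dz": 0,"rx": 0,"ry": 0,"rz": 0,"claw": 0.3},
    {"dx": -0.13,"dy": 0.93,"dz": 0,"rx": 0,"ry": 0,"rz": 0,"claw": 0.3},
    {"dx": -0.13,"dy": 0.93,"dz": 0,"rx": 0,"ry": 0,"rz": 0,"claw": 0.3},
    {"dx": -0.13,"dy": 0.93,"dz": 0,"rx": 0,"ry": 0,"rz": 0,"claw": 0.3},
    {"dx": -0.13,"dy": 0.93,"dz": 0,"rx": 0,"ry": 0,"rz": 0,"claw": 0.3},
    {"dx": 0,"dy": 0,"dz": 0,"rx": 0,"ry": 0,"rz": 0,"claw": 0.3},
    {"dx": 0,"dy": 0,"dz": 0,"rx": 0,"ry": 0,"rz": 0,"claw": 0.3},
  ],
)

```text
time: 9.8
eef_pos: [0.5422, 0.0827, 0.2894]
tcp_rot: [-0.1, 3.139, -0.0]
ft_force: [-0.0, 0.0, -0.1]
grip_width: 0.0536
grasp_force: 21.4
```

Run:
```python
from h import *
s=optics.grab_frame("scene");t=optics.grab_frame("top")
cv2.imwrite("pics/z2.png",np.hstack([zoom(s,200,100,160,150,2),zoom(t,260,150,110,75,4)]))
```

```text
(no output)
```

View pics/z2.png

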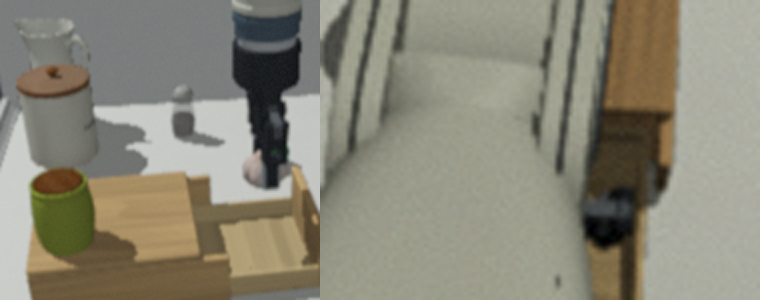

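The garlic is held between the fingers at about (265,168) in the scene crop, above the open drawer. Now I lower it and release.

Call:
carry_out(
  steps=[
    {"dx": 0,"dy": 0,"dz": 0.8,"rx": 0,"ry": 0,"rz": 0,"claw": 0.3},
    {"dx": 0,"dy": 0,"dz": 0.8,"rx": 0,"ry": 0,"rz": 0,"claw": 0.3},
    {"dx": 0,"dy": 0,"dz": 0.8,"rx": 0,"ry": 0,"rz": 0,"claw": 0.3},
    {"dx": 0,"dy": 0,"dz": 0.4,"rx": 0,"ry": 0,"rz": 0,"claw": 0.3},
    {"dx": 0,"dy": 0,"dz": 0.25,"rx": 0,"ry": 0,"rz": 0,"claw": 0.3},
    {"dx": 0,"dy": 0,"dz": 0,"rx": 0,"ry": 0,"rz": 0,"claw": 0.3},
    {"dx": 0,"dy": 0,"dz": 0,"rx": 0,"ry": 0,"rz": 0,"claw": 0.3},
  ],
)

```text
time: 10.48
eef_pos: [0.5426, 0.0807, 0.1978]
tcp_rot: [-0.094, 3.14, -0.0]
ft_force: [1.9, -0.4, -0.1]
grip_width: 0.0537
grasp_force: 21.4
```

Call:
carry_out(
  steps=[
    {"dx": 0,"dy": 0,"dz": 0,"rx": 0,"ry": 0,"rz": 0,"claw": 0.65},
    {"dx": 0,"dy": 0,"dz": 0,"rx": 0,"ry": 0,"rz": 0,"claw": 0.7},
    {"dx": 0,"dy": 0,"dz": 0,"rx": 0,"ry": 0,"rz": 0,"claw": 0.8},
    {"dx": 0,"dy": 0,"dz": 0,"rx": 0,"ry": 0,"rz": 0,"claw": 0.9},
    {"dx": 0,"dy": 0,"dz": 0,"rx": 0,"ry": 0,"rz": 0,"claw": 0.9},
    {"dx": 0,"dy": 0,"dz": 0,"rx": 0,"ry": 0,"rz": 0,"claw": 0.9},
    {"dx": 0,"dy": 0,"dz": -0.5,"rx": 0,"ry": 0,"rz": 0,"claw": 0.9},
    {"dx": 0,"dy": 0,"dz": -1,"rx": 0,"ry": 0,"rz": 0,"claw": 0.9},
    {"dx": 0,"dy": 0,"dz": -1,"rx": 0,"ry": 0,"rz": 0,"claw": 0.9},
    {"dx": 0,"dy": 0,"dz": -1,"rx": 0,"ry": 0,"rz": 0,"claw": 0.9},
    {"dx": 0,"dy": 0,"dz": 0,"rx": 0,"ry": 0,"rz": 0,"claw": 0.9},
  ],
)

```text
time: 11.4
eef_pos: [0.5433, 0.0815, 0.308]
tcp_rot: [-0.096, 3.132, -0.0]
ft_force: [0.8, -0.8, 0.1]
grip_width: 0.077
grasp_force: 0.0
```

Run:
```python
from h import *
s=optics.grab_frame("scene");t=optics.grab_frame("top")
cv2.imwrite("pics/z3.png",np.hstack([zoom(s,200,100,160,150,2),zoom(t,260,150,110,75,4)]))
```

```text
(no output)
```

View pics/z3.png

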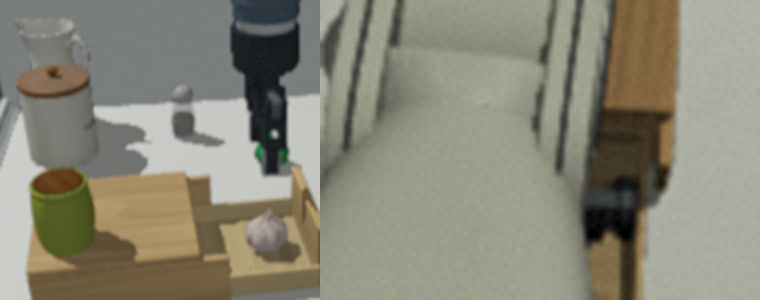

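The garlic is standing in the drawer at about (267,232) in the scene crop. I'll move in front of the drawer with the fingers shut.

Call:
carry_out(
  steps=[
    {"dx": 1,"dy": 0,"dz": 0,"rx": 0,"ry": 0,"rz": 0,"claw": 0},
    {"dx": 1,"dy": 0,"dz": 0,"rx": 0,"ry": 0,"rz": 0,"claw": 0},
    {"dx": 1,"dy": 0,"dz": 0,"rx": 0,"ry": 0,"rz": 0,"claw": 0},
    {"dx": 1,"dy": 0,"dz": 0,"rx": 0,"ry": 0,"rz": 0,"claw": 0},
    {"dx": 0,"dy": 0,"dz": 0.88,"rx": 0,"ry": 0,"rz": 0,"claw": 0},
    {"dx": 0,"dy": 0,"dz": 0.88,"rx": 0,"ry": 0,"rz": 0,"claw": 0},
    {"dx": 0,"dy": 0,"dz": 0.88,"rx": 0,"ry": 0,"rz": 0,"claw": 0},
    {"dx": 0,"dy": 0,"dz": 0,"rx": 0,"ry": 0,"rz": 0,"claw": 0},
    {"dx": 0,"dy": 0,"dz": 0,"rx": 0,"ry": 0,"rz": 0,"claw": 0},
    {"dx": 0,"dy": 0,"dz": 0,"rx": 0,"ry": 0,"rz": 0,"claw": 0},
  ],
)

```text
time: 12.33
eef_pos: [0.4228, 0.0741, 0.2236]
tcp_rot: [0.095, -3.14, -0.0]
ft_force: [1.2, 0.1, -0.1]
grip_width: 0.0003
grasp_force: 0.0
```

Call:
carry_out(
  steps=[
    {"dx": -0.2,"dy": 0,"dz": -0.17,"rx": 0,"ry": 0,"rz": 0,"claw": 0},
    {"dx": -0.2,"dy": 0,"dz": 0,"rx": 0,"ry": 0,"rz": 0,"claw": 0},
    {"dx": -0.2,"dy": 0,"dz": 0,"rx": 0,"ry": 0,"rz": 0,"claw": 0},
    {"dx": -0.2,"dy": 0,"dz": 0,"rx": 0,"ry": 0,"rz": 0,"claw": 0},
    {"dx": -0.2,"dy": 0,"dz": 0,"rx": 0,"ry": 0,"rz": 0,"claw": 0},
    {"dx": -0.1,"dy": 0,"dz": 0,"rx": 0,"ry": 0,"rz": 0,"claw": 0},
    {"dx": -0.07,"dy": 0,"dz": 0,"rx": 0,"ry": 0,"rz": 0,"claw": 0},
    {"dx": -0.05,"dy": 0,"dz": 0,"rx": 0,"ry": 0,"rz": 0,"claw": 0},
    {"dx": -0.05,"dy": 0,"dz": 0,"rx": 0,"ry": 0,"rz": 0,"claw": 0},
    {"dx": -0.05,"dy": 0,"dz": 0,"rx": 0,"ry": 0,"rz": 0,"claw": 0},
    {"dx": -0.05,"dy": 0,"dz": 0,"rx": 0,"ry": 0,"rz": 0,"claw": 0},
    {"dx": -0.05,"dy": 0,"dz": 0,"rx": 0,"ry": 0,"rz": 0,"claw": 0},
    {"dx": -0.05,"dy": 0,"dz": 0,"rx": 0,"ry": 0,"rz": 0,"claw": 0},
    {"dx": -0.05,"dy": 0,"dz": 0,"rx": 0,"ry": 0,"rz": 0,"claw": 0},
    {"dx": -0.05,"dy": 0,"dz": 0,"rx": 0,"ry": 0,"rz": 0,"claw": 0},
    {"dx": -0.05,"dy": 0,"dz": 0,"rx": 0,"ry": 0,"rz": 0,"claw": 0},
    {"dx": -0.05,"dy": 0,"dz": 0,"rx": 0,"ry": 0,"rz": 0,"claw": 0},
  ],
)

```text
time: 13.75
eef_pos: [0.4724, 0.0771, 0.2282]
tcp_rot: [0.095, -3.139, 0.0]
ft_force: [-2.1, -1.1, 2.4]
grip_width: 0.0004
grasp_force: 1.1
```

Call:
carry_out(
  steps=[
    {"dx": -0.06,"dy": 0,"dz": 0,"rx": 0,"ry": 0,"rz": 0,"claw": 0},
    {"dx": -0.08,"dy": 0,"dz": 0,"rx": 0,"ry": 0,"rz": 0,"claw": 0},
    {"dx": -0.1,"dy": 0,"dz": 0,"rx": 0,"ry": 0,"rz": 0,"claw": 0},
    {"dx": -0.1,"dy": 0,"dz": 0,"rx": 0,"ry": 0,"rz": 0,"claw": 0},
    {"dx": -0.1,"dy": 0,"dz": 0,"rx": 0,"ry": 0,"rz": 0,"claw": 0},
    {"dx": -0.1,"dy": 0,"dz": 0,"rx": 0,"ry": 0,"rz": 0,"claw": 0},
    {"dx": -0.1,"dy": 0,"dz": 0,"rx": 0,"ry": 0,"rz": 0,"claw": 0},
    {"dx": -0.1,"dy": 0,"dz": 0,"rx": 0,"ry": 0,"rz": 0,"claw": 0},
    {"dx": -0.1,"dy": 0,"dz": 0,"rx": 0,"ry": 0,"rz": 0,"claw": 0},
    {"dx": -0.1,"dy": 0,"dz": 0,"rx": 0,"ry": 0,"rz": 0,"claw": 0},
    {"dx": -0.1,"dy": 0,"dz": 0,"rx": 0,"ry": 0,"rz": 0,"claw": 0},
    {"dx": -0.1,"dy": 0,"dz": 0,"rx": 0,"ry": 0,"rz": 0,"claw": 0},
    {"dx": -0.1,"dy": 0,"dz": 0,"rx": 0,"ry": 0,"rz": 0,"claw": 0},
    {"dx": -0.1,"dy": 0,"dz": 0,"rx": 0,"ry": 0,"rz": 0,"claw": 0},
    {"dx": -0.1,"dy": 0,"dz": 0,"rx": 0,"ry": 0,"rz": 0,"claw": 0},
    {"dx": -0.1,"dy": 0,"dz": 0,"rx": 0,"ry": 0,"rz": 0,"claw": 0},
    {"dx": -0.1,"dy": 0,"dz": 0,"rx": 0,"ry": 0,"rz": 0,"claw": 0},
    {"dx": -0.1,"dy": 0,"dz": 0,"rx": 0,"ry": 0,"rz": 0,"claw": 0},
    {"dx": -0.08,"dy": 0,"dz": 0,"rx": 0,"ry": 0,"rz": 0,"claw": 0},
    {"dx": -0.06,"dy": 0,"dz": 0,"rx": 0,"ry": 0,"rz": 0,"claw": 0},
  ],
)

```text
time: 15.42
eef_pos: [0.5291, 0.0805, 0.2282]
tcp_rot: [0.095, -3.14, 0.0]
ft_force: [-5.1, -3.3, 2.0]
grip_width: 0.0001
grasp_force: 2.1
```

Call:
carry_out(
  steps=[
    {"dx": -0.06,"dy": 0,"dz": 0,"rx": 0,"ry": 0,"rz": 0,"claw": 0},
    {"dx": -0.08,"dy": 0,"dz": 0,"rx": 0,"ry": 0,"rz": 0,"claw": 0},
    {"dx": -0.08,"dy": 0,"dz": 0,"rx": 0,"ry": 0,"rz": 0,"claw": 0},
    {"dx": -0.08,"dy": 0,"dz": 0,"rx": 0,"ry": 0,"rz": 0,"claw": 0},
    {"dx": -0.08,"dy": 0,"dz": 0,"rx": 0,"ry": 0,"rz": 0,"claw": 0},
    {"dx": -0.08,"dy": 0,"dz": 0,"rx": 0,"ry": 0,"rz": 0,"claw": 0},
    {"dx": -0.08,"dy": 0,"dz": 0,"rx": 0,"ry": 0,"rz": 0,"claw": 0},
    {"dx": -0.08,"dy": 0,"dz": 0,"rx": 0,"ry": 0,"rz": 0,"claw": 0},
    {"dx": -0.08,"dy": 0,"dz": 0,"rx": 0,"ry": 0,"rz": 0,"claw": 0},
    {"dx": -0.08,"dy": 0,"dz": 0,"rx": 0,"ry": 0,"rz": 0,"claw": 0},
    {"dx": -0.08,"dy": 0,"dz": 0,"rx": 0,"ry": 0,"rz": 0,"claw": 0},
    {"dx": -0.08,"dy": 0,"dz": 0,"rx": 0,"ry": 0,"rz": 0,"claw": 0},
    {"dx": -0.08,"dy": 0,"dz": 0,"rx": 0,"ry": 0,"rz": 0,"claw": 0},
    {"dx": -0.08,"dy": 0,"dz": 0,"rx": 0,"ry": 0,"rz": 0,"claw": 0},
    {"dx": -0.06,"dy": 0,"dz": 0,"rx": 0,"ry": 0,"rz": 0,"claw": 0},
    {"dx": 0,"dy": 0,"dz": 0,"rx": 0,"ry": 0,"rz": 0,"claw": 0},
  ],
)

```text
time: 16.75
eef_pos: [0.5638, 0.0826, 0.2282]
tcp_rot: [0.095, -3.14, 0.0]
ft_force: [-3.8, -3.4, 2.9]
grip_width: -0.0
grasp_force: 2.4
```

Call:
carry_out(
  steps=[
    {"dx": -0.08,"dy": 0,"dz": 0,"rx": 0,"ry": 0,"rz": 0,"claw": 0},
    {"dx": -0.08,"dy": 0,"dz": 0,"rx": 0,"ry": 0,"rz": 0,"claw": 0},
    {"dx": -0.08,"dy": 0,"dz": 0,"rx": 0,"ry": 0,"rz": 0,"claw": 0},
    {"dx": -0.08,"dy": 0,"dz": 0,"rx": 0,"ry": 0,"rz": 0,"claw": 0},
    {"dx": -0.08,"dy": 0,"dz": 0,"rx": 0,"ry": 0,"rz": 0,"claw": 0},
    {"dx": -0.08,"dy": 0,"dz": 0,"rx": 0,"ry": 0,"rz": 0,"claw": 0},
    {"dx": -0.08,"dy": 0,"dz": 0,"rx": 0,"ry": 0,"rz": 0,"claw": 0},
    {"dx": -0.08,"dy": 0,"dz": 0,"rx": 0,"ry": 0,"rz": 0,"claw": 0},
    {"dx": -0.08,"dy": 0,"dz": 0,"rx": 0,"ry": 0,"rz": 0,"claw": 0},
    {"dx": -0.08,"dy": 0,"dz": 0,"rx": 0,"ry": 0,"rz": 0,"claw": 0},
    {"dx": -0.08,"dy": 0,"dz": 0,"rx": 0,"ry": 0,"rz": 0,"claw": 0},
    {"dx": -0.08,"dy": 0,"dz": 0,"rx": 0,"ry": 0,"rz": 0,"claw": 0},
    {"dx": 0,"dy": 0,"dz": 0,"rx": 0,"ry": 0,"rz": 0,"claw": 0},
  ],
)

```text
time: 17.83
eef_pos: [0.5925, 0.0843, 0.2282]
tcp_rot: [0.095, -3.139, 0.0]
ft_force: [-5.5, -3.8, 3.2]
grip_width: 0.0002
grasp_force: 2.6
```

Call:
carry_out(
  steps=[
    {"dx": -0.05,"dy": 0,"dz": 0,"rx": 0,"ry": 0,"rz": 0,"claw": 0},
    {"dx": -0.05,"dy": 0,"dz": 0,"rx": 0,"ry": 0,"rz": 0,"claw": 0},
    {"dx": 0,"dy": 0,"dz": 0,"rx": 0,"ry": 0,"rz": 0,"claw": 0},
  ],
)

```text
time: 18.08
eef_pos: [0.5953, 0.0845, 0.2281]
tcp_rot: [0.095, -3.139, 0.0]
ft_force: [-5.5, -3.4, 3.8]
grip_width: -0.0
grasp_force: 2.9
```

Call:
carry_out(
  steps=[
    {"dx": -0.05,"dy": 0,"dz": 0,"rx": 0,"ry": 0,"rz": 0,"claw": 0},
    {"dx": -0.05,"dy": 0,"dz": 0,"rx": 0,"ry": 0,"rz": 0,"claw": 0},
    {"dx": 0,"dy": 0,"dz": 0,"rx": 0,"ry": 0,"rz": 0,"claw": 0},
  ],
)

```text
time: 18.33
eef_pos: [0.5983, 0.0847, 0.2282]
tcp_rot: [0.095, -3.139, 0.0]
ft_force: [-6.2, -5.0, 2.6]
grip_width: 0.0001
grasp_force: 2.9
```

Call:
carry_out(
  steps=[
    {"dx": -0.04,"dy": 0,"dz": 0,"rx": 0,"ry": 0,"rz": 0,"claw": 0},
    {"dx": 0,"dy": 0,"dz": 0,"rx": 0,"ry": 0,"rz": 0,"claw": 0},
  ],
)

```text
time: 18.5
eef_pos: [0.5993, 0.0847, 0.2281]
tcp_rot: [0.095, -3.139, 0.0]
ft_force: [-6.2, -4.1, 3.9]
grip_width: 0.0002
grasp_force: 3.0
```

Call:
carry_out(
  steps=[
    {"dx": -0.04,"dy": 0,"dz": 0,"rx": 0,"ry": 0,"rz": 0,"claw": 0},
    {"dx": 0,"dy": 0,"dz": 0,"rx": 0,"ry": 0,"rz": 0,"claw": 0},
  ],
)

```text
time: 18.67
eef_pos: [0.6003, 0.0848, 0.2281]
tcp_rot: [0.095, -3.138, 0.0]
ft_force: [-7.7, -4.4, 4.3]
grip_width: -0.0001
grasp_force: 3.8
```

Call:
carry_out(
  steps=[
    {"dx": -0.03,"dy": 0,"dz": 0,"rx": 0,"ry": 0,"rz": 0,"claw": 0},
    {"dx": 0,"dy": 0,"dz": 0,"rx": 0,"ry": 0,"rz": 0,"claw": 0},
  ],
)

```text
time: 18.83
eef_pos: [0.6008, 0.0848, 0.2282]
tcp_rot: [0.095, -3.138, 0.001]
ft_force: [-9.7, -3.7, 5.7]
grip_width: -0.0
grasp_force: 5.1
```

The stop is felt at the same depth as before. I'll ease off and back away.

Call:
carry_out(
  steps=[
    {"dx": 0.1,"dy": 0,"dz": 0,"rx": 0,"ry": 0,"rz": 0,"claw": 0},
    {"dx": 0.1,"dy": 0,"dz": 0,"rx": 0,"ry": 0,"rz": 0,"claw": 0},
    {"dx": 0.1,"dy": 0,"dz": 0,"rx": 0,"ry": 0,"rz": 0,"claw": 0},
    {"dx": 0.1,"dy": 0,"dz": 0,"rx": 0,"ry": 0,"rz": 0,"claw": 0},
    {"dx": 0.1,"dy": 0,"dz": 0,"rx": 0,"ry": 0,"rz": 0,"claw": 0},
    {"dx": 0.1,"dy": 0,"dz": 0,"rx": 0,"ry": 0,"rz": 0,"claw": 0},
    {"dx": 0.3,"dy": 0,"dz": 0,"rx": 0,"ry": 0,"rz": 0,"claw": 0},
    {"dx": 1,"dy": 0,"dz": 0,"rx": 0,"ry": 0,"rz": 0,"claw": 0},
    {"dx": 1,"dy": 0,"dz": 0,"rx": 0,"ry": 0,"rz": 0,"claw": 0},
    {"dx": 1,"dy": 0,"dz": 0,"rx": 0,"ry": 0,"rz": 0,"claw": 0},
    {"dx": 1,"dy": 0,"dz": 0,"rx": 0,"ry": 0,"rz": 0,"claw": 0},
    {"dx": 0.5,"dy": 0.5,"dz": -1,"rx": 0,"ry": 0,"rz": 0,"claw": 0},
    {"dx": 0,"dy": 1,"dz": -0.9,"rx": 0,"ry": 0,"rz": 0,"claw": 0},
    {"dx": 0,"dy": 1,"dz": -0.9,"rx": 0,"ry": 0,"rz": 0,"claw": 0},
    {"dx": 0,"dy": 1,"dz": 0,"rx": 0,"ry": 0,"rz": 0,"claw": 0},
    {"dx": 0,"dy": 1,"dz": 0,"rx": 0,"ry": 0,"rz": 0,"claw": 0},
    {"dx": 0,"dy": 1,"dz": 0,"rx": 0,"ry": 0,"rz": 0,"claw": 0},
    {"dx": 0,"dy": 0,"dz": 0,"rx": 0,"ry": 0,"rz": 0,"claw": 0},
    {"dx": 0,"dy": 0,"dz": 0,"rx": 0,"ry": 0,"rz": 0,"claw": 0},
  ],
)

```text
time: 20.42
eef_pos: [0.4292, 0.2411, 0.3122]
tcp_rot: [-0.1, 3.14, 0.0]
ft_force: [-0.2, -0.1, -0.3]
grip_width: 0.0002
grasp_force: 0.0
```

Run:
```python
from h import *
s=optics.grab_frame("scene");t=optics.grab_frame("top")
c=zoom(t,180,100,300,160,2.6)
cv2.imwrite("pics/z4.png",np.vstack([c[:,:780],zoom(s,200,120,195,45*1,4)[:170]]))
```

```text
(no output)
```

View pics/z4.png

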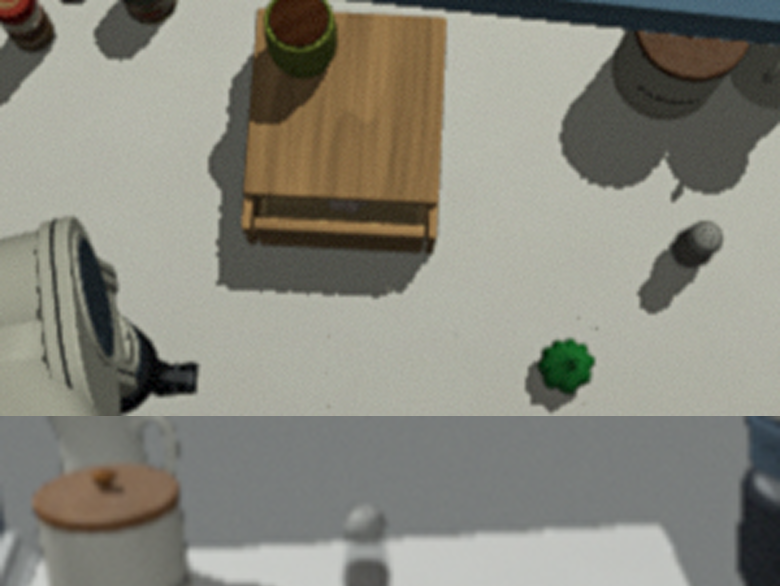

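The drawer front is flush again at about (340,228), with the garlic faintly visible behind it at (345,205). The arm is clear of everything, so I'll hand in.

```bash
python3 -c "
from bench import job
print(job.sign_off())"
```

```text
the job is handed in; nothing more can be done
None
```

The drawer was released, the garlic was put in it, the drawer was pushed shut and its front looks flush in the last picture, and the job is handed in (no verdict was returned; the arm hid the tin in that picture).

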